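# Dispense one desiccant canister and slide it into the pick-up lane

### The job

Press the plunger of the desiccant dispenser all the way down once and let it come back up, so that a single canister slides out. Then, without lifting it, push that canister along the table with the fingertips into the pick-up lane, so that it lies wholly between the two low rails and within their length, and leave it there. Keep the other canisters in the dispenser and leave everything else on the table alone.

Things in the scene. Friction and masses are not known exactly. Their poses are not given: they have to be found in the camera images.
- dispenser: Grey dispenser fixed to the table. Origin: on the table, on the axis of the square magazine (50 mm square, 42 mm high, open top) holding the stack. +x: direction of ejection, through a slot 14 mm high under the clear front wall (outer face x = 25.5 mm). Behind: housing, x -111 to -25 mm, 60 mm wide, 66 mm high (collar to 70 mm); foot strips 3 mm high reach y = +-42 mm.
- plunger_top (a point): Centre of the top face of the black round plunger cap (38 mm across, 10 mm thick), which stands on the dispenser's housing, 72 mm behind the magazine axis (dispenser x = -72 mm); 112 mm above the table when up, 82 mm when fully down. Moves with the plunger.
- plunger (a joint): Plunger travel in m: 0 up, 0.030 fully down (hard stop). Spring-return; takes about 4 N at first, up to about 8 N at the bottom. Drives a pusher forward 2.2 mm per mm pressed: a full press slides the lowest canister along the table until its centre is about 63 to 70 mm in front of the magazine axis (up to 20 mm more if pressed fast); the next one drops as the plunger rises.
- canister1_c (a point): Centre (half-way up) of the lowest canister in the stack, the one that will be ejected: plain aluminium disc 40 mm across, 12 mm high, about 20 g. It lies and slides directly on the table.
- canister2_c (a point): Centre of canister number 2 from the bottom of the stack, same as the lowest; must stay in the dispenser (it drops 12 mm when the lowest has been ejected).
- canister3_c (a point): Centre of canister number 3 from the bottom of the stack, same as the lowest; must stay in the dispenser (it drops 12 mm when the lowest has been ejected).
- lane: Pick-up lane fixed to the table, left or right of the dispenser: two parallel aluminium rails, each 90 mm long, 8 mm wide, 12 mm high, 80 mm clear between them, on a thin grey liner flush with the table. Origin: on the table, midway between the rails, half-way along. y runs along the rails, x across; both ends are open.
- cardbox: Open cardboard box of index cards, 75 x 85 x 45 mm, loose bystander, on the other side of the dispenser from the lane. Origin at the centre of its underside.
- loupe: Black stand loupe, 38 mm across, 38 mm high, loose bystander. Origin at the centre of its underside.
- eraser: White eraser 45 x 22 x 14 mm, loose bystander. Origin at the centre of its underside.
- brush: Dusting brush about 160 mm long lying on the table along its own x, loose bystander. Origin on its underside near the middle.
- jar: Jar with white lid, 52 mm across, 65 mm high, loose bystander. Origin at the centre of its underside.
- pencil_cup: White cup, 72 mm across, 95 mm high, with pencils reaching 170 mm, loose bystander. Origin at the centre of its underside.
Mind the look-alikes: they are no part of the job. There is more than one size of the dispenser; the job needs the smaller. Leave any orange look-alike of the part that bears canister3_c alone.

How it is judged:
On the way, in this order (a step that is already met when the one before it is completed fails the run):
1. the plunger is pressed all the way down (value of joint plunger above 0.026 m), for 0.05 s.
2. the plunger is let up again and one canister is out of the dispenser (value of joint plunger below 0.005 m and x of canister1_c in the frame of dispenser above 0.044 m), for 0.1 s.
At the end, for the whole second after the job is handed in: The ejected canister lies flat and at rest, wholly between the rails of the lane and within their length (centre within 26 mm of the middle along the lane and 23 mm across), the plunger is up (within 5 mm) and the other two canisters are still in the dispenser's magazine (y of canister1_c in the frame of lane between -0.026 and 0.026 m and x of canister1_c in the frame of lane between -0.023 and 0.023 m and height (world z) of canister1_c below 0.01 m and linear speed of canister1 below 0.01 m/s and value of joint plunger below 0.005 m and horizontal distance between each of canister2_c, canister3_c and dispenser below 0.012 m); the robot touches nothing.
It fails at once if a second canister leaves its place in the dispenser (centre more than 20 mm from the magazine axis) (horizontal distance between any of canister2_c, canister3_c and dispenser above 0.02 m).
It fails at once if the ejected canister is lifted (more than 10 mm off the table) (height (world z) of canister1_c above 0.016 m).
It fails at once if another thing on the table is moved more than 15 mm (distance of any of cardbox, loupe, eraser, brush, jar, pencil_cup from where it was at the start of the episode above 0.015 m).
It also fails if it takes over 50 s, if anything falls off the work surface, if the arm or the gripper's body presses on something with over 40 N, if the wrist force passes 120 N, or if a joint passes its speed limit or range.

### The arm

A 6-joint arm with a two-finger parallel gripper is mounted at the origin on the work surface. World frame = base frame: x ahead of the robot, y to its left, z up, the work surface at z = 0. Lengths are in m, angles in rad, forces in N, time in s.
With the tool pointing down it reaches from about 0.25 to 0.775 m from the base axis. Payload 4 kg.
Tool frame: the origin (TCP) lies midway between the tips of the shut fingers; the grasp point (between the pads) lies 19 mm behind it; z points along the fingers, y is the direction in which the jaws open and shut (so a half turn about z gives the same grasp; the last joint's range is limited). The gripper opens to 94 mm and grips with 3 to 60 N. Pads are 16 mm wide; open, the fingers measure 119 mm over their backs; the gripper's body (75 mm by 177 mm) begins 78 mm behind the grasp point.
Start: joints at [1.028, 0.087, 1.371, -0, 1.684, -0.103], TCP at [0.234, 0.498, 0.17] pointing down, gripper open.
Joint ranges: [-3.1, 3.1], [-0.76, 2.03], [0.27, 2.55], [-1.08, 4.22], [0.17, 2.65], [-2.57, 2.57]. Speed limits (rad/s): [2.79, 2.79, 3.14, 3.14, 3.14, 3.14].

### API

Orientations are given as a 3x3 rotation matrix whose columns are the frame's x, y, z axes.
In Python, from plant import manip, imaging, order gives the robot as it stands. The module is installed in compiled form; this text tells all that it offers.
- The arm moves only by the tool play_rows, never from a script. Its argument "targets" is one flat list of numbers, 7 for each row, row after row: the shift along the world's x, y, z each as a share of 0.15 m, from -1 to 1, then the turn, a rotation vector about the world's x, y, z each as a share of 90 degrees, from -1 to 1, then the gripper command: -1 is fully open, 1 is shut, values between are in proportion. In form: [x, y, z, wx, wy, wz, jaw, x, y, z, wx, wy, wz, jaw, ...]. A call has exactly 5 rows; each row is the pose to reach, as a shift and turn from the pose measured when the call began; what a row does not reach only later rows make up. A row lasts 1/8 s, in which the tool goes at most 62.5 mm and 10.7 degrees, less where a joint would pass 70% of its speed; a pose out of reach is approached as far as the arm can. A call with a number of a shift or a turn outside -1 to 1 is refused whole. A call with a gripper value outside its range is refused whole. The fingers move at their own pace and stop on an object; "force" is the grip in N (left out, the last holds). Time passes only in rows, so rows that repeat a pose let the fingers close, or fill a call up. It gives the time, the measured TCP pose, the force and the opening at its end, in the units of the state.
- manip.get_state(): the state, without advancing time (a new reading comes with each control period).
- imaging.grab_frame(name): name is "side" or "top"; returns a dict with "frame" (400x640x3 uint8, blue, green, red), "z_map" (400x640 float32, m along the optical axis (not along the pixel's ray), 0 where there is no reading), "fx", "fy", "cx", "cy" (pixels), "D" ([k1, k2, p1, p2, k3] as OpenCV has them; the pictures are not rectified), "world_to_cam" (4x4, takes a point from world to camera coordinates). Camera axes: x right, y down, z forward; pixel columns grow to the right and rows downward; lengths in m; the calibration is good to about 2 mm. A picture is of the moment at which its call begins.
- order.close_job(): hands the job in, once; it reports no verdict.
Trained networks look in a picture, given as the dict that the camera call returned (one of the last four; its "shot" number tells which), for a name from the list of things; names that differ only in an ending like _2 or _b are one class to them, and where a whole thing is asked for, a point or a joint stands for the part that bears it (a point fixed in the world has none). Each returns a list of dicts, best first, with "conf" (0 to 1); they miss things now and then, are a little off and sometimes report something else, mostly with a low value. They report only what shows in the picture. A call takes as long as a camera call. They do not tell look-alikes from the thing itself.
- imaging.find_in(picture, label): "location" ([x, y, z] in m, in world coordinates, good to about 4 mm: the middle of the surface that is visible of it).
- imaging.trace(picture, label): "pixels" (400x640 bool, what is visible of it).
The state is a dict: "t": time; "joints": joint angles; "qvel": joint speeds; "tau": joint torques, N m; "tool_pos": TCP position; "ee_rot": TCP orientation; "force": force on the tool from outside, world axes, zero at the start; "wrist_torque": the same for the moment, N m; "finger_gap": finger opening in m.
Only numpy, scipy, OpenCV 4.12 (cv2) and the standard library are available. Lean on these libraries where they do the work, as an engineer would, in place of code of your own. Each camera call takes 0.05 s, during which the arm holds its last target.

## Working session

There is one attempt and no reset: what is moved stays moved. The work goes in short steps, Python scripts to look and compute and a tool call to move; the robot and the scene stay as the last step left them, time stands still between calls to the robot, and variables do not carry over. Pictures are saved under pics/ and viewed, and the job is handed in when it is done.

Besides the shell and the picture viewer there is one more tool, called after ">>>" as a command line: name --argument value ..., lists and objects as JSON in quotes. play_rows: Moves the arm, as the interface text tells. Its arguments: {"type":"object","properties":{"targets":{"type":"array","items":{"type":"number","minimum":-1,"maximum":1}},"force":{"type":"number"}},"required":["targets"]}

```bash
mkdir -p pics
cat > h.py <<'E'
import numpy as np,cv2
from plant import manip,imaging,order
def px2w(p,u,v,z=None):
    K=np.array([[p['fx'],0,p['cx']],[0,p['fy'],p['cy']],[0,0,1]])
    n=cv2.undistortPoints(np.array([[[u,v]]],float),K,np.array(p['D'],float))[0,0]
    T=np.linalg.inv(p['world_to_cam']); o=T[:3,3]; d=T[:3,:3]@np.array([n[0],n[1],1])
    if z is None:
        return o+d*p['z_map'][int(round(v)),int(round(u))]
    return o+d*(z-o[2])/d[2]
def w2px(p,X):
    K=np.array([[p['fx'],0,p['cx']],[0,p['fy'],p['cy']],[0,0,1]])
    T=np.array(p['world_to_cam']); r,_=cv2.Rodrigues(T[:3,:3])
    return cv2.projectPoints(np.array(X,float).reshape(-1,1,3),r,T[:3,3],K,np.array(p['D'],float))[0].reshape(-1,2)
E
python3 - <<'E'
from h import *
for n in ['top','side']:
    p=imaging.grab_frame(n); cv2.imwrite(f'pics/{n}0.png',p['frame'])
    for l in ['dispenser','plunger_top','canister1_c','canister3_c','lane','cardbox','loupe','eraser','brush','jar','pencil_cup']:
        print(n,l,[(np.round(d['location'],3).tolist(),round(d['conf'],2)) for d in imaging.find_in(p,l)])
s=manip.get_state();print(s['t'],s['tool_pos'],s['ee_rot'],s['finger_gap'],s['force'])
E
```

```text
top dispenser [([0.44, -0.006, 0.065], 0.76), ([0.241, -0.222, 0.093], 0.65)]
top plunger_top [([0.43, -0.006, 0.108], 0.75), ([0.222, -0.238, 0.161], 0.62)]
top canister1_c []
top canister3_c [([0.507, 0.003, 0.033], 0.66), ([0.562, -0.103, 0.01], 0.63)]
top lane [([0.563, 0.231, 0.002], 0.79)]
top cardbox [([0.583, -0.208, 0.035], 0.97)]
top loupe [([0.708, 0.025, 0.036], 0.55)]
top eraser [([0.467, -0.2, 0.014], 0.7), ([0.393, 0.234, 0.017], 0.52)]
top brush [([0.392, 0.233, 0.018], 0.93), ([0.582, -0.209, 0.032], 0.62)]
top jar [([0.732, 0.234, 0.068], 0.56), ([0.392, 0.234, 0.017], 0.53)]
top pencil_cup [([0.752, -0.326, 0.074], 0.62)]
side dispenser [([0.243, -0.26, 0.061], 0.91), ([0.443, -0.026, 0.04], 0.86), ([0.4, 0.226, 0.019], 0.24), ([0.436, -0.017, 0.115], 0.22)]
side plunger_top [([0.435, -0.014, 0.112], 0.72), ([0.443, -0.028, 0.04], 0.58), ([0.222, -0.25, 0.159], 0.57), ([0.464, -0.208, 0.014], 0.29)]
side canister1_c []
side canister3_c [([0.561, -0.109, 0.013], 0.62)]
side lane [([0.565, 0.23, 0.001], 0.93)]
side cardbox [([0.583, -0.224, 0.04], 0.83)]
side loupe [([0.71, 0.017, 0.03], 0.58)]
side eraser [([0.466, -0.208, 0.01], 0.5), ([0.709, 0.015, 0.03], 0.34)]
side brush [([0.4, 0.225, 0.017], 0.59)]
side jar [([0.735, 0.22, 0.038], 0.84)]
side pencil_cup [([0.747, -0.34, 0.079], 0.69)]
1.2 [0.2341846  0.49766058 0.16971036] [[-9.04823024e-01  4.25787851e-01  1.73775210e-05]
 [ 4.25787851e-01  9.04823021e-01  7.53780358e-05]
 [ 1.63714708e-05  7.56029196e-05 -9.99999997e-01]] 0.09440715782274477 [-0.15069021 -0.16455726  0.28056632]
```

View pics/top0.png

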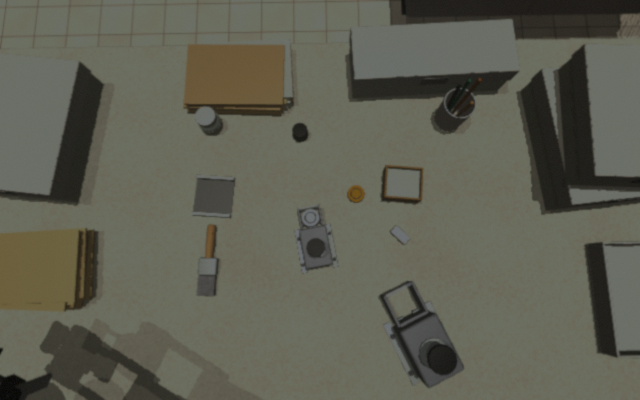

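View pics/side0.png

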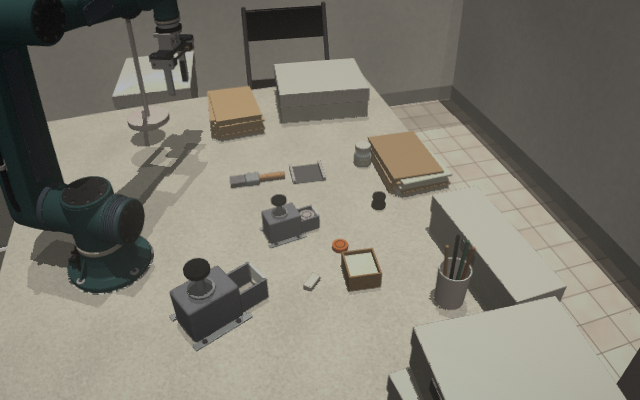

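Run:
```python
from h import *
p=imaging.grab_frame('top'); T=np.linalg.inv(p['world_to_cam']);print(T.round(3))
b=p['frame']
v=[(w2px(p,[x,y,0])[0].round(),x,y) for x,y in [(0.4,0),(0.6,0),(0.6,.2),(0.4,-.3)]]
print(v)
for l in ['plunger_top','canister3_c','lane']:
    for d in imaging.trace(p,l):
        m=d['pixels']; ys,xs=np.nonzero(m); print(l,round(d['conf'],2),m.sum(),xs.min(),xs.max(),ys.min(),ys.max(),cv2.minAreaRect(np.c_[xs,ys].astype(np.float32)))
```

```text
[[-0.015 -0.985  0.172  0.391]
 [-1.     0.015  0.    -0.026]
 [-0.003 -0.172 -0.985  0.954]
 [ 0.     0.     0.     1.   ]]
[(array([312., 265.]), 0.4, 0), (array([311., 180.]), 0.6, 0), (array([226., 181.]), 0.6, 0.2), (array([442., 263.]), 0.4, -0.3)]
plunger_top 0.61 668 428 456 344 374 ((441.5000305175781, 359.5), (29.698484420776367, 26.870058059692383), 45.0)
plunger_top 0.5 260 306 323 239 256 ((314.5, 247.5), (17.0, 17.0), 90.0)
canister3_c 0.77 236 347 363 185 202 ((355.0, 193.5), (17.0, 16.0), 90.0)
canister3_c 0.68 229 302 318 210 226 ((310.0, 218.0), (16.0, 16.0), 90.0)
lane 0.67 1624 190 234 174 218 ((212.5304718017578, 196.22561645507812), (41.08053207397461, 43.39958953857422), 6.34019136428833)
```

Run:
```python
from h import *
p=imaging.grab_frame('top')
b=p['frame'][120:280,180:380]
cv2.imwrite('pics/crop.png',cv2.resize(cv2.convertScaleAbs(b,alpha=1.8),None,fx=4,fy=4,interpolation=cv2.INTER_CUBIC))
print(px2w(p,314.5,247.5,.112),px2w(p,310,218,.036))
s=imaging.grab_frame('side')
for l in ['plunger_top','lane','canister3_c']:
    for d in imaging.trace(s,l):
        m=d['pixels']; ys,xs=np.nonzero(m); print(l,round(d['conf'],2),m.sum(),xs.min(),xs.max(),ys.min(),ys.max(),xs.mean(),ys.mean())
cv2.imwrite('pics/crops.png',cv2.resize(cv2.convertScaleAbs(s['frame'][140:260,220:400],alpha=1.3),None,fx=4,fy=4,interpolation=cv2.INTER_CUBIC))
```

```text
[ 0.4341029  -0.00946632  0.112     ] [0.50410259 0.00133908 0.036     ]
plunger_top 0.69 189 271 285 194 212 278.34391534391534 201.39153439153438
plunger_top 0.64 567 183 209 258 290 196.90652557319223 271.60493827160496
lane 0.79 560 290 325 163 183 307.0017857142857 173.23214285714286
canister3_c 0.63 82 301 312 210 217 306.1219512195122 213.4268292682927
canister3_c 0.56 157 332 346 239 251 338.9299363057325 245.13375796178343
```

View pics/crop.png

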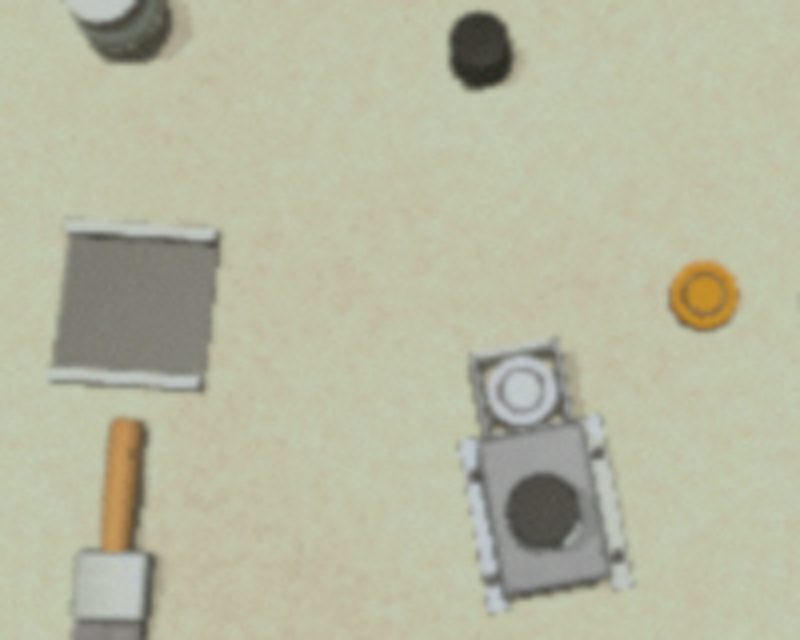

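View pics/crops.png

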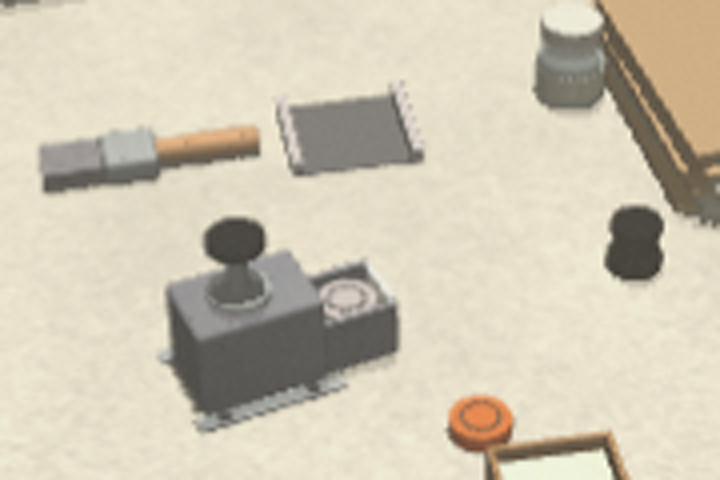

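>>> play_rows --targets '[0.066, -0.2, 0, 0, 0, -0.04, 1, 0.13, -0.4, 0, 0, 0, -0.08, 1, 0.2, -0.6, 0, 0, 0, -0.12, 1, 0.26, -0.8, 0, 0, 0, -0.16, 1, 0.33, -1, 0, 0, 0, -0.2, 1]'

```text
t: 2.28
tool_pos: [0.2839, 0.3467, 0.1699]
ee_rot: [[-0.728, 0.686, 0.0], [0.686, 0.728, 0.0], [-0.0, 0.001, -1.0]]
force: [0.6, -0.4, 0.2]
finger_gap: 0.0475
```

>>> play_rows --targets '[0.066, -0.2, 0, 0, 0, -0.04, 1, 0.13, -0.4, 0, 0, 0, -0.08, 1, 0.2, -0.6, 0, 0, 0, -0.12, 1, 0.26, -0.8, 0, 0, 0, -0.16, 1, 0.33, -1, 0, 0, 0, -0.2, 1]'

```text
t: 2.9
tool_pos: [0.3336, 0.1958, 0.17]
ee_rot: [[-0.479, 0.878, 0.001], [0.878, 0.479, 0.0], [-0.0, 0.001, -1.0]]
force: [0.6, -0.2, -0.2]
finger_gap: 0.0004
```

Run:
```python
from h import *
p=imaging.grab_frame('top')
c=[px2w(p,u,v,.012) for u,v in [(196.2,176.2),(234.2,179.2),(192.5,213.8),(230.8,215.5)]]
print(np.round(c,4),np.mean(c,0))
for a,b in [(0,1),(2,3)]: d=c[a]-c[b]; print(np.hypot(d[0],d[1]),np.degrees(np.arctan2(-d[0],d[1])))
s=manip.get_state();print(s['t'],s['tool_pos'],s['ee_rot'][:,1] if hasattr(s['ee_rot'],'shape') else s['ee_rot'])
```

```text
[[0.61   0.2686 0.012 ]
 [0.6014 0.179  0.012 ]
 [0.521  0.2738 0.012 ]
 [0.5157 0.185  0.012 ]] [0.56201364 0.22664039 0.012     ]
0.08999225601870907 -5.490820379718205
0.0889565474093437 -3.4213805731141975
2.95 [0.33465063 0.19292254 0.17004741] [8.80275090e-01 4.74463250e-01 6.24655393e-04]
```

>>> play_rows --targets '[0.066, -0.135, 0, 0, 0, -0.03, 1, 0.13, -0.27, 0, 0, 0, -0.06, 1, 0.2, -0.4, 0, 0, 0, -0.09, 1, 0.26, -0.54, 0, 0, 0, -0.12, 1, 0.332, -0.674, 0, 0, 0, -0.157, 1]'

```text
t: 3.58
tool_pos: [0.3847, 0.0915, 0.1702]
ee_rot: [[-0.244, 0.97, 0.002], [0.97, 0.244, -0.003], [-0.003, 0.001, -1.0]]
force: [0.9, 0.0, -0.1]
finger_gap: 0.0007
```

>>> play_rows --targets '[0.066, -0.135, 0, 0, 0, -0.03, 1, 0.13, -0.27, 0, 0, 0, -0.06, 1, 0.2, -0.4, 0, 0, 0, -0.09, 1, 0.332, -0.674, -0.05, 0, 0, -0.157, 1, 0.332, -0.674, -0.15, 0, 0, -0.157, 1]'

```text
t: 4.2
tool_pos: [0.4357, -0.0111, 0.1477]
ee_rot: [[0.003, 1.0, 0.002], [1.0, -0.003, -0.004], [-0.004, 0.002, -1.0]]
force: [0.0, -0.6, 0.5]
finger_gap: 0.0002
```

Run:
```python
from h import *
s=manip.get_state();print(s['t'],s['tool_pos'],s['ee_rot'][:,1],s['force'])
p=imaging.grab_frame('side')
cv2.imwrite('pics/s1.png',cv2.resize(cv2.convertScaleAbs(p['frame'][130:260,200:400],alpha=1.3),None,fx=4,fy=4))
print(w2px(p,[.434,-.0095,.112]),w2px(p,s['tool_pos']))
```

```text
4.2 [ 0.43574031 -0.0111431   0.1477376 ] [ 0.99999165 -0.00328883  0.00242362] [ 0.04134893 -0.60295519  0.52043017]
[[277.76234565 198.30853489]] [[277.67036055 186.71051793]]
```

View pics/s1.png

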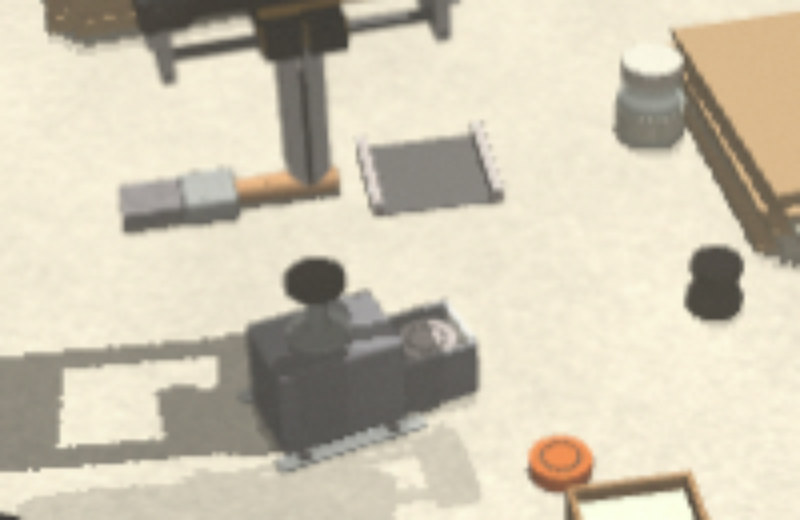

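Run:
```python
from h import *
for n in ['side','top']:
    p=imaging.grab_frame(n);s=manip.get_state();print(s['tool_pos'],w2px(p,s['tool_pos']))
    if n=='side':
        for v in range(160,200,4): print(v,p['z_map'][v,277],px2w(p,277,v).round(3))
    else:
        q=w2px(p,s['tool_pos'])[0].astype(int);print(q)
        cv2.imwrite('pics/t1.png',cv2.resize(cv2.convertScaleAbs(p['frame'][150:310,230:430],alpha=1.5),None,fx=4,fy=4))
    cv2.imwrite('pics/s2.png',p['frame']) if n=='side' else 0
```

```text
[ 0.43303887 -0.00897432  0.14551215] [[276.44116951 187.13570728]]
160 1.1834521 [ 0.438 -0.018  0.228]
164 1.1958013 [ 0.438 -0.013  0.214]
168 1.1941034 [ 0.436 -0.02   0.207]
172 1.2069516 [ 0.436 -0.015  0.193]
176 1.2099353 [ 0.435 -0.018  0.184]
180 1.5135213 [0.472 0.222 0.   ]
184 1.5006999 [ 0.469  0.205 -0.001]
188 1.483059 [ 0.464  0.184 -0.   ]
192 1.4651518 [0.46  0.163 0.002]
196 1.2643913 [ 0.434 -0.002  0.114]
[ 0.4334446  -0.00866303  0.14653503] [[313.73991462 246.93391051]]
[313 246]
```

View pics/t1.png

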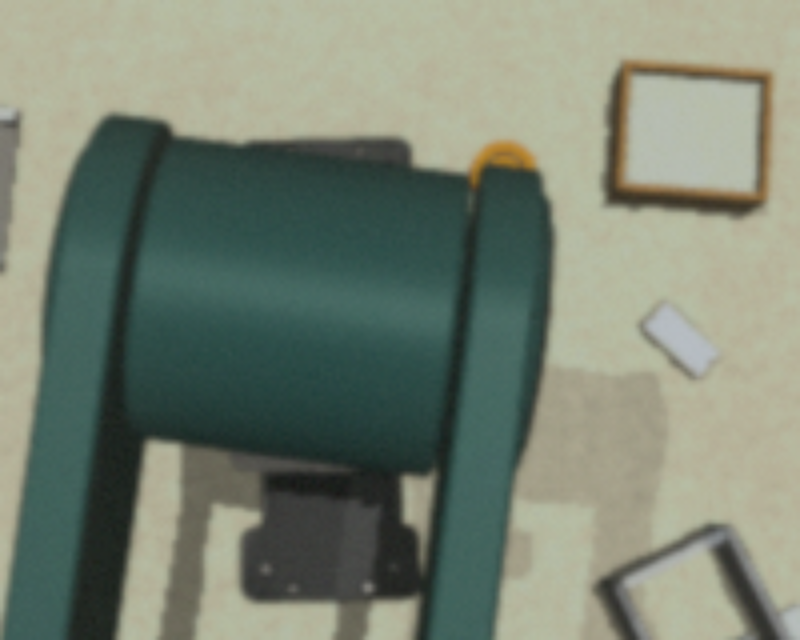

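View pics/s2.png

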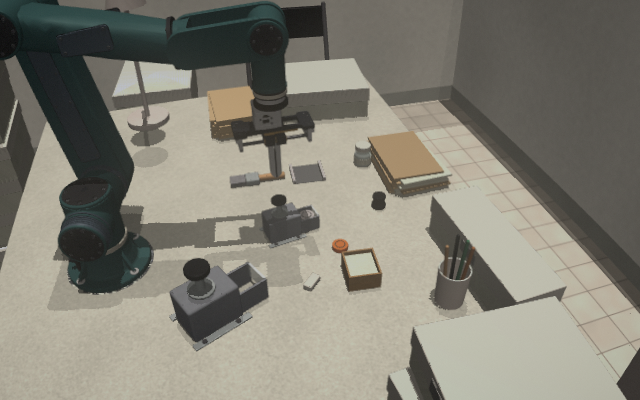

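Run:
```python
from h import *
p=imaging.grab_frame('side')
print(w2px(p,[0.234,.498,.17]))
t=np.array([0.234,.498,.17]);y=np.array([.426,.905,0])
print(w2px(p,[t+y*.047,t-y*.047]))
im=cv2.imread('pics/side0.png')[0:120,110:230]
cv2.imwrite('pics/c0.png',cv2.resize(im,None,fx=5,fy=5))
```

```text
[[180.60456536  98.47697732]]
[[186.29862788  91.77082943]
 [174.65582911 105.50923141]]
```

View pics/c0.png

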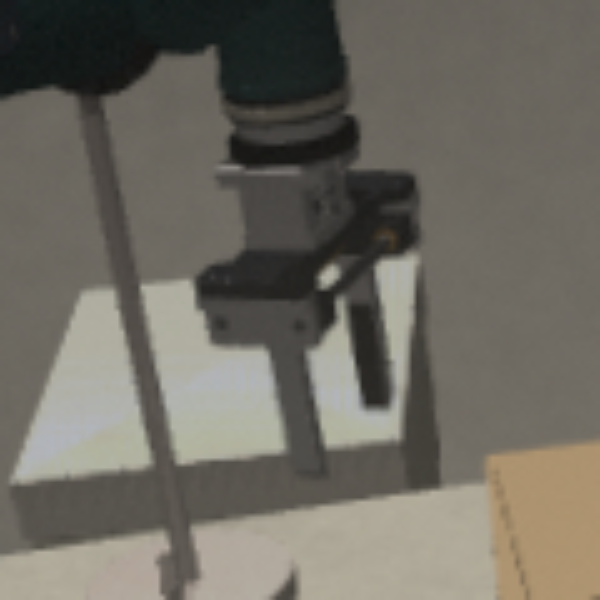

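>>> play_rows --targets '[0, 0, -0.04, 0, 0, 0, 1, 0, 0, -0.08, 0, 0, 0, 1, 0, 0, -0.12, 0, 0, 0, 1, 0, 0, -0.16, 0, 0, 0, 1, 0, 0, -0.19, 0, 0, 0, 1]'

```text
t: 5.03
tool_pos: [0.4337, -0.0085, 0.1183]
ee_rot: [[-0.002, 1.0, -0.0], [1.0, 0.002, -0.003], [-0.003, -0.0, -1.0]]
force: [0.5, 0.1, -0.5]
finger_gap: 0.0001
```

Run:
```python
from h import *
p=imaging.grab_frame('side');s=manip.get_state();print(s['tool_pos'],s['force'],w2px(p,s['tool_pos']))
for v in range(176,204,2): print(v,px2w(p,277,v).round(3))
cv2.imwrite('pics/s3.png',cv2.resize(cv2.convertScaleAbs(p['frame'][130:260,200:400],alpha=1.3),None,fx=4,fy=4))
```

```text
[ 0.43337842 -0.00850783  0.11774733] [-0.12049938  0.00703708  0.01012827] [[277.27930636 196.23334723]]
176 [ 0.435 -0.016  0.182]
178 [ 0.435 -0.013  0.175]
180 [ 0.435 -0.013  0.169]
182 [ 0.434 -0.016  0.165]
184 [ 0.434 -0.014  0.158]
186 [ 0.467  0.196 -0.002]
188 [0.464 0.179 0.004]
190 [ 0.463  0.179 -0.003]
192 [ 0.462  0.172 -0.005]
194 [0.436 0.012 0.109]
196 [ 0.434 -0.001  0.113]
198 [ 0.432 -0.009  0.113]
200 [ 0.431 -0.015  0.111]
202 [ 0.429 -0.025  0.113]
```

View pics/s3.png

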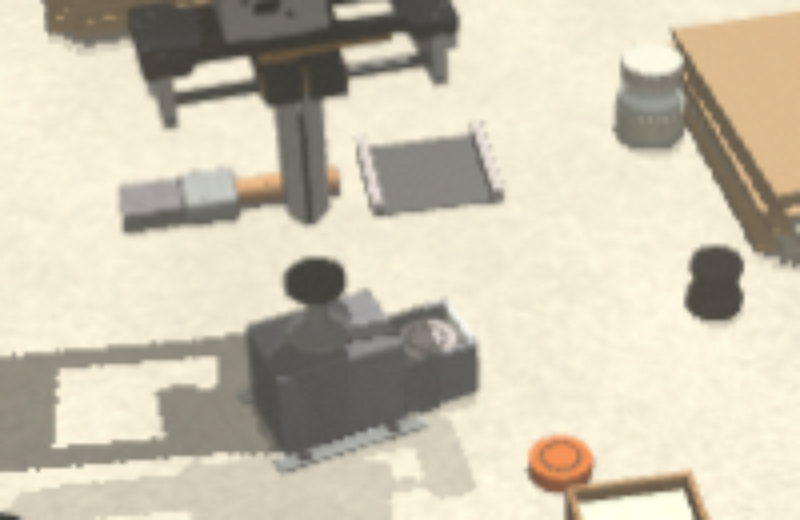

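>>> play_rows --targets '[0, 0, -0.06, 0, 0, 0, 1, 0, 0, -0.12, 0, 0, 0, 1, 0, 0, -0.17, 0, 0, 0, 1, 0, 0, -0.21, 0, 0, 0, 1, 0, 0, -0.24, 0, 0, 0, 1]'

```text
t: 5.7
tool_pos: [0.4333, -0.0085, 0.0813]
ee_rot: [[-0.001, 1.0, -0.002], [1.0, 0.001, -0.002], [-0.002, -0.002, -1.0]]
force: [0.4, -0.2, 0.0]
finger_gap: 0.0004
```

>>> play_rows --targets '[0, 0, -0.015, 0, 0, 0, 1, 0, 0, -0.03, 0, 0, 0, 1, 0, 0, -0.045, 0, 0, 0, 1, 0, 0, -0.06, 0, 0, 0, 1, 0, 0, -0.075, 0, 0, 0, 1]'

```text
t: 6.32
tool_pos: [0.4335, -0.0085, 0.0709]
ee_rot: [[-0.002, 1.0, -0.001], [1.0, 0.002, -0.003], [-0.003, -0.001, -1.0]]
force: [-2.8, 0.2, 5.4]
finger_gap: 0.0003
```

Run:
```python
from h import *
p=imaging.grab_frame('side');s=manip.get_state();print(s['t'],s['tool_pos'],s['force'],s['wrist_torque'])
cv2.imwrite('pics/s4.png',cv2.resize(cv2.convertScaleAbs(p['frame'][130:260,200:400],alpha=1.3),None,fx=4,fy=4))
```

```text
6.375 [ 0.43347827 -0.008499    0.07055863] [-1.49685327  0.59320199  4.43148895] [-0.04371531  0.36461994  0.01274232]
```

View pics/s4.png

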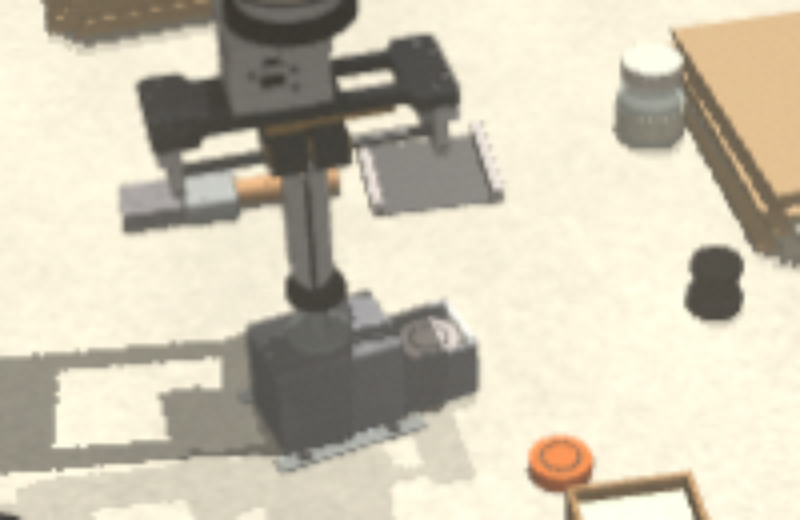

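>>> play_rows --targets '[0, 0, -0.016, 0, 0, 0, 1, 0, 0, -0.032, 0, 0, 0, 1, 0, 0, -0.048, 0, 0, 0, 1, 0, 0, -0.064, 0, 0, 0, 1, 0, 0, -0.08, 0, 0, 0, 1]'

```text
t: 7.0
tool_pos: [0.4335, -0.0085, 0.0592]
ee_rot: [[-0.002, 1.0, -0.001], [1.0, 0.002, -0.003], [-0.003, -0.001, -1.0]]
force: [-2.3, 0.3, 4.7]
finger_gap: 0.0006
```

>>> play_rows --targets '[0, 0, -0.016, 0, 0, 0, 1, 0, 0, -0.032, 0, 0, 0, 1, 0, 0, -0.048, 0, 0, 0, 1, 0, 0, -0.064, 0, 0, 0, 1, 0, 0, -0.08, 0, 0, 0, 1]'

```text
t: 7.62
tool_pos: [0.4335, -0.0085, 0.0479]
ee_rot: [[-0.002, 1.0, -0.0], [1.0, 0.002, -0.003], [-0.003, -0.0, -1.0]]
force: [-3.3, -0.3, 5.3]
finger_gap: 0.0003
```

>>> play_rows --targets '[0, 0, -0.01, 0, 0, 0, 1, 0, 0, -0.02, 0, 0, 0, 1, 0, 0, -0.025, 0, 0, 0, 1, 0, 0, -0.03, 0, 0, 0, 1, 0, 0, -0.03, 0, 0, 0, 1]'

```text
t: 8.25
tool_pos: [0.4336, -0.0085, 0.0463]
ee_rot: [[-0.002, 1.0, 0.0], [1.0, 0.002, -0.003], [-0.003, 0.0, -1.0]]
force: [-6.9, 1.6, 14.3]
finger_gap: 0.0002
```

Run:
```python
from h import *
p=imaging.grab_frame('side');s=manip.get_state();print(s['t'],s['tool_pos'],s['force'],s['wrist_torque'])
cv2.imwrite('pics/s5.png',cv2.resize(cv2.convertScaleAbs(p['frame'][130:260,200:400],alpha=1.3),None,fx=4,fy=4))
```

```text
8.3 [ 0.43360533 -0.00853573  0.04628999] [-7.50467285  0.49151859 15.78113936] [0.09401271 1.49492684 0.03436283]
```

View pics/s5.png

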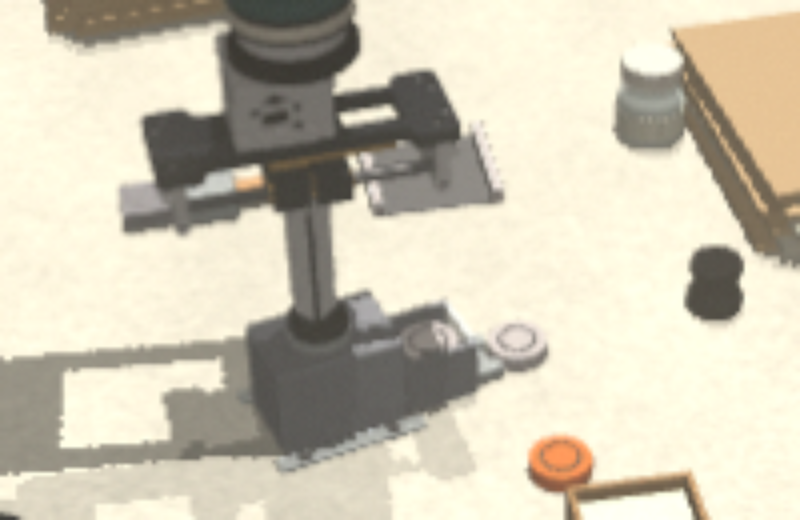

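>>> play_rows --targets '[0, 0, 0.05, 0, 0, 0, 1, 0, 0, 0.12, 0, 0, 0, 1, 0, 0, 0.2, 0, 0, 0, 1, 0, 0, 0.3, 0, 0, 0, 1, 0, 0, 0.5, 0, 0, 0, 0.4]'

```text
t: 8.93
tool_pos: [0.4327, -0.0084, 0.121]
ee_rot: [[-0.002, 1.0, -0.002], [1.0, 0.002, -0.002], [-0.002, -0.002, -1.0]]
force: [-0.0, -0.1, 0.9]
finger_gap: 0.0075
```

Run:
```python
from h import *
p=imaging.grab_frame('side');s=manip.get_state();print(s['t'],s['tool_pos'],s['force'])
cv2.imwrite('pics/s6.png',cv2.resize(cv2.convertScaleAbs(p['frame'][130:260,200:400],alpha=1.3),None,fx=4,fy=4))
for l in ['canister1_c','plunger_top']:
  for d in imaging.find_in(p,l): print(l,d['location'],d['conf'])
  for d in imaging.trace(p,l):
    ys,xs=np.nonzero(d['pixels']); print(d['conf'],xs.min(),xs.max(),ys.min(),ys.max(),px2w(p,xs.mean(),ys.mean(),.012))
print(px2w(p,329.6,215.5,.012))
```

```text
8.975 [ 0.43597559 -0.00885647  0.12640206] [1.09654904 0.61236333 2.01251573]
canister1_c [0.5705, 0.008, 0.0187] 0.42
0.67 322 336 210 222 [0.56777787 0.00845525 0.012     ]
0.16 289 324 163 182 [0.55969641 0.21826911 0.012     ]
plunger_top [0.433, -0.0131, 0.1131] 0.75
plunger_top [0.2243, -0.247, 0.1594] 0.63
0.73 271 285 194 213 [0.45202897 0.10488503 0.012     ]
0.55 183 209 258 290 [ 0.21295932 -0.10414418  0.012     ]
[0.57017608 0.00906142 0.012     ]
```

View pics/s6.png

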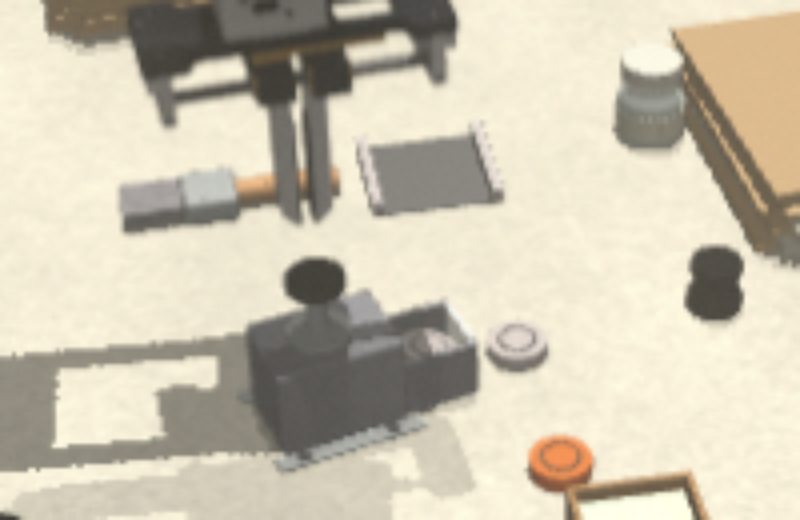

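>>> play_rows --targets '[0.2, -0.05, 0, 0, 0, 0, 0.45, 0.4, -0.1, 0, 0, 0, 0, 0.45, 0.6, -0.16, 0, 0, 0, 0, 0.45, 0.89, -0.25, 0, 0, 0, 0, 0.45, 0.89, -0.25, -0.05, 0, 0, 0, 0.45]'

```text
t: 9.8
tool_pos: [0.5677, -0.0467, 0.1102]
ee_rot: [[-0.001, 1.0, -0.004], [1.0, 0.001, -0.002], [-0.002, -0.004, -1.0]]
force: [0.5, -0.5, -0.2]
finger_gap: 0.0258
```

>>> play_rows --targets '[0, 0, -0.13, 0, 0, 0, 0.45, 0, 0, -0.26, 0, 0, 0, 0.45, 0, 0, -0.4, 0, 0, 0, 0.45, 0, 0, -0.54, 0, 0, 0, 0.45, 0, 0, -0.6, 0, 0, 0, 0.45]'

```text
t: 10.42
tool_pos: [0.5649, -0.046, 0.0175]
ee_rot: [[-0.001, 1.0, -0.009], [1.0, 0.001, -0.001], [-0.001, -0.009, -1.0]]
force: [-0.8, -0.0, 0.2]
finger_gap: 0.0261
```

Run:
```python
from h import *
p=imaging.grab_frame('side');s=manip.get_state();print(s['t'],s['tool_pos'],s['force'],s['finger_gap'])
cv2.imwrite('pics/s7.png',cv2.resize(cv2.convertScaleAbs(p['frame'][130:260,220:420],alpha=1.3),None,fx=4,fy=4))
```

```text
10.475 [ 0.56482388 -0.0460888   0.01708349] [-0.57779129  0.40006075 -0.1912346 ] 0.025660147896629983
```

View pics/s7.png

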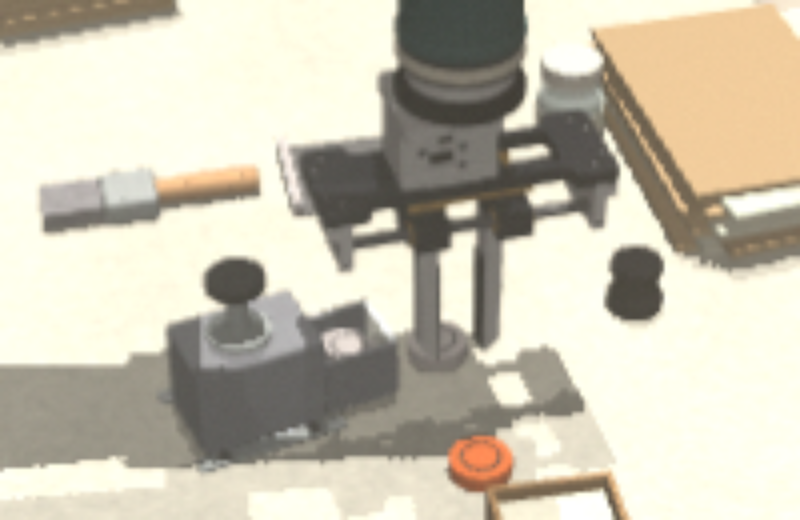

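>>> play_rows --targets '[0.04, 0, -0.06, 0, 0, 0, 0.45, 0.04, 0, -0.13, 0, 0, 0, 0.45, 0.04, 0, -0.2, 0, 0, 0, 0.45, 0.04, 0, -0.27, 0, 0, 0, 0.45, 0.04, 0, -0.31, 0, 0, 0, 0.45]'

```text
t: 11.1
tool_pos: [0.5704, -0.046, -0.0304]
ee_rot: [[-0.001, 1.0, -0.011], [1.0, 0.001, -0.001], [-0.001, -0.011, -1.0]]
force: [-0.4, -0.0, -0.4]
finger_gap: 0.0259
```

Run:
```python
from h import *
p=imaging.grab_frame('side');s=manip.get_state();print(s['t'],s['tool_pos'],s['ee_rot'][:,2],s['force'],s['finger_gap'])
cv2.imwrite('pics/s8.png',cv2.resize(cv2.convertScaleAbs(p['frame'][130:260,220:420],alpha=1.3),None,fx=4,fy=4))
```

```text
11.15 [ 0.56989357 -0.04594948 -0.03104928] [-1.15819886e-02 -9.38008416e-04 -9.99932487e-01] [-0.59232532 -0.09677762 -0.59084146] 0.026005377922596353
```

View pics/s8.png

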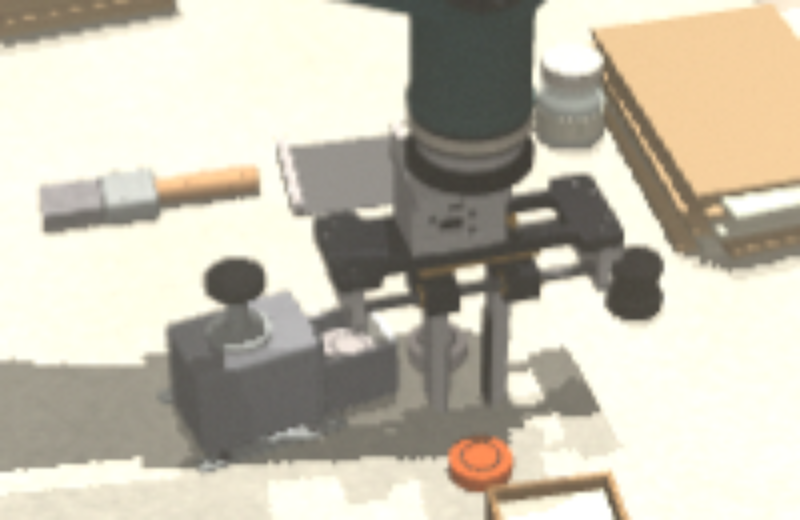

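>>> play_rows --targets '[0, 0.1, 0.002, 0, -0.007, 0, 0.45, 0, 0.2, 0.002, 0, -0.007, 0, 0.45, 0, 0.27, 0.002, 0, -0.007, 0, 0.45, -0.005, 0.34, 0.002, 0, -0.007, 0, 0.45, -0.01, 0.42, 0.002, 0, -0.007, 0, 0.45]'

```text
t: 11.78
tool_pos: [0.5686, 0.0178, -0.0305]
ee_rot: [[-0.001, 1.0, -0.0], [1.0, 0.001, -0.001], [-0.001, -0.0, -1.0]]
force: [-0.2, -0.2, -0.3]
finger_gap: 0.0258
```

Run:
```python
from h import *
p=imaging.grab_frame('side');s=manip.get_state();print(s['t'],s['tool_pos'],s['ee_rot'][:,2],s['force'],s['finger_gap'])
cv2.imwrite('pics/s9.png',cv2.resize(cv2.convertScaleAbs(p['frame'][130:260,220:420],alpha=1.3),None,fx=4,fy=4))
```

```text
11.825 [ 0.56834301  0.0193929  -0.03054529] [-3.32296557e-04  3.44053741e-04 -9.99999886e-01] [-0.2872073   1.65704988  0.02148245] 0.025786949426734436
```

View pics/s9.png

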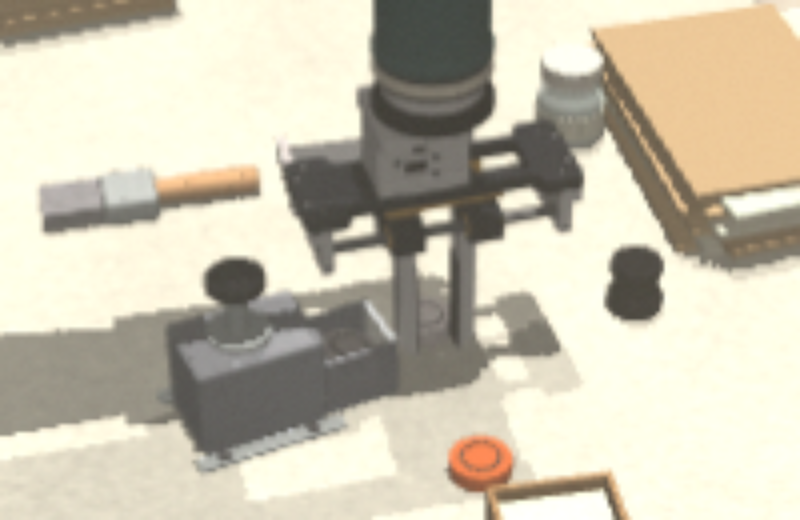

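>>> play_rows --targets '[-0.004, 0.1, 0, 0, 0, 0, 0.45, -0.008, 0.2, 0, 0, 0, 0, 0.45, -0.012, 0.3, 0, 0, 0, 0, 0.45, -0.016, 0.4, 0, 0, 0, 0, 0.45, -0.02, 0.5, 0, 0, 0, 0, 0.45]'

```text
t: 12.45
tool_pos: [0.5653, 0.0955, -0.0306]
ee_rot: [[-0.002, 1.0, -0.0], [1.0, 0.002, 0.0], [0.0, -0.0, -1.0]]
force: [-0.3, 0.9, 0.3]
finger_gap: 0.026
```

>>> play_rows --targets '[-0.004, 0.1, 0, 0, 0, 0, 0.45, -0.008, 0.2, 0, 0, 0, 0, 0.45, -0.012, 0.3, 0, 0, 0, 0, 0.45, -0.016, 0.4, 0, 0, 0, 0, 0.45, -0.02, 0.48, 0, 0, 0, 0, 0.45]'

```text
t: 13.08
tool_pos: [0.5622, 0.1685, -0.0306]
ee_rot: [[-0.003, 1.0, -0.0], [1.0, 0.003, 0.0], [0.0, -0.0, -1.0]]
force: [0.6, 0.3, 0.4]
finger_gap: 0.026
```

Run:
```python
from h import *
p=imaging.grab_frame('side');s=manip.get_state();print(s['t'],s['tool_pos'],s['ee_rot'][:,2],s['force'],s['finger_gap'])
cv2.imwrite('pics/s10.png',cv2.resize(cv2.convertScaleAbs(p['frame'][130:260,220:420],alpha=1.3),None,fx=4,fy=4))
```

```text
13.125 [ 0.56207107  0.16988966 -0.03056686] [-3.57596989e-04  1.59632517e-03 -9.99998662e-01] [-1.0541336   1.32558385 -0.00786622] 0.025532181163644377
```

View pics/s10.png

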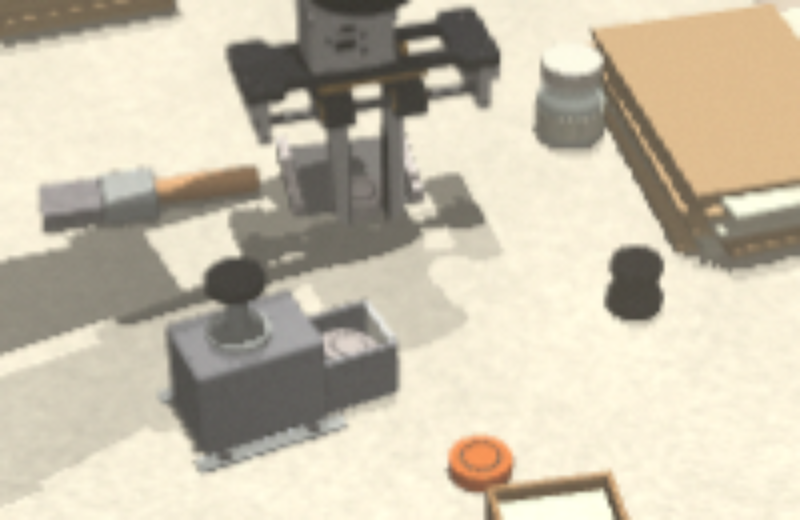

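>>> play_rows --targets '[0, 0.07, 0, 0, 0, 0, 0.45, 0, 0.13, 0, 0, 0, 0, 0.45, 0, 0.18, 0, 0, 0, 0, 0.45, 0, 0.21, 0, 0, 0, 0, 0.45, 0, 0.23, 0, 0, 0, 0, 0.45]'

```text
t: 13.75
tool_pos: [0.5621, 0.2045, -0.0306]
ee_rot: [[-0.003, 1.0, -0.0], [1.0, 0.003, 0.001], [0.001, -0.0, -1.0]]
force: [-0.2, 0.2, 0.5]
finger_gap: 0.0259
```

>>> play_rows --targets '[0, -0.02, 0, 0, 0, 0, 0.45, 0, -0.06, 0, 0, 0, 0, 0.45, 0, -0.15, 0.02, 0, 0, 0, 0.45, 0, -0.3, 0.1, 0, 0, 0, 0.45, 0, -0.4, 0.4, 0, 0, 0, 0.45]'

```text
t: 14.38
tool_pos: [0.5591, 0.1421, 0.0268]
ee_rot: [[-0.002, 1.0, -0.008], [1.0, 0.002, -0.0], [-0.0, -0.008, -1.0]]
force: [0.6, 0.2, 0.7]
finger_gap: 0.0257
```

>>> play_rows --targets '[-0.2, 0, 0.4, 0, 0, 0, 0.45, -0.4, 0, 0.8, 0, 0, 0, 0.45, -0.6, 0, 1, 0, 0, 0, 0.45, -0.8, 0, 1, 0, 0, 0, 0.45, -1, 0, 1, 0, 0, 0, 0.45]'

```text
t: 15.0
tool_pos: [0.4085, 0.1413, 0.178]
ee_rot: [[-0.001, 1.0, -0.005], [1.0, 0.001, 0.0], [0.0, -0.005, -1.0]]
force: [-0.4, 0.5, -0.7]
finger_gap: 0.026
```

Run:
```python
from h import *
s=manip.get_state();print(s['t'],s['tool_pos'],s['force'])
for n in ['side','top']:
    p=imaging.grab_frame(n); f=cv2.convertScaleAbs(p['frame'],alpha=1.4)
    cv2.imwrite(f'pics/{n}11.png',cv2.resize(f[130:260,220:420] if n=='side' else f[120:280,180:380],None,fx=4,fy=4))
    for d in imaging.find_in(p,'canister1_c'): print(n,d['location'],d['conf'])
    for d in imaging.trace(p,'canister1_c'):
        ys,xs=np.nonzero(d['pixels']); print(d['conf'],xs.mean(),ys.mean(),px2w(p,xs.mean(),ys.mean(),.012))
    for l in ['plunger_top','loupe','eraser','brush','jar','cardbox','pencil_cup']:
        print(l,[np.round(d['location'],3).tolist() for d in imaging.find_in(p,l)][:2])
```

```text
15.0 [0.40854966 0.14126582 0.17795682] [-0.4029522   0.52269573 -0.67791999]
side [0.5589, 0.2243, 0.0169] 0.4
0.61 362.4657534246575 153.6931506849315 [0.75064318 0.2682028  0.012     ]
plunger_top [[0.428, -0.016, 0.112], [0.226, -0.249, 0.157]]
loupe [[0.712, 0.017, 0.03], [0.566, 0.223, 0.001]]
eraser [[0.581, -0.224, 0.037], [0.466, -0.209, 0.014]]
brush [[0.401, 0.228, 0.017], [0.504, 0.002, 0.028]]
jar []
cardbox [[0.583, -0.224, 0.038]]
pencil_cup [[0.748, -0.345, 0.078]]
top [0.7089, 0.0239, 0.0395] 0.41
0.44 213.49579831932772 192.5966386554622 [0.57015462 0.22671937 0.012     ]
plunger_top [[0.709, 0.024, 0.039], [0.222, -0.241, 0.154]]
loupe [[0.708, 0.023, 0.039]]
eraser [[0.465, -0.203, 0.013]]
brush []
jar [[0.729, 0.235, 0.064], [0.567, 0.226, 0.012]]
cardbox [[0.581, -0.208, 0.034]]
pencil_cup [[0.75, -0.328, 0.07], [0.438, -0.009, 0.066]]
```

View pics/top11.png

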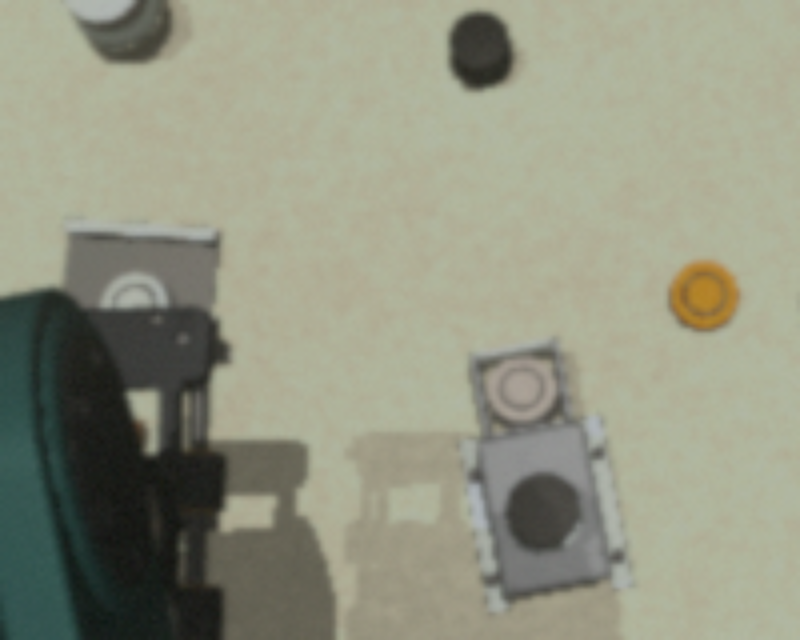

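View pics/side11.png

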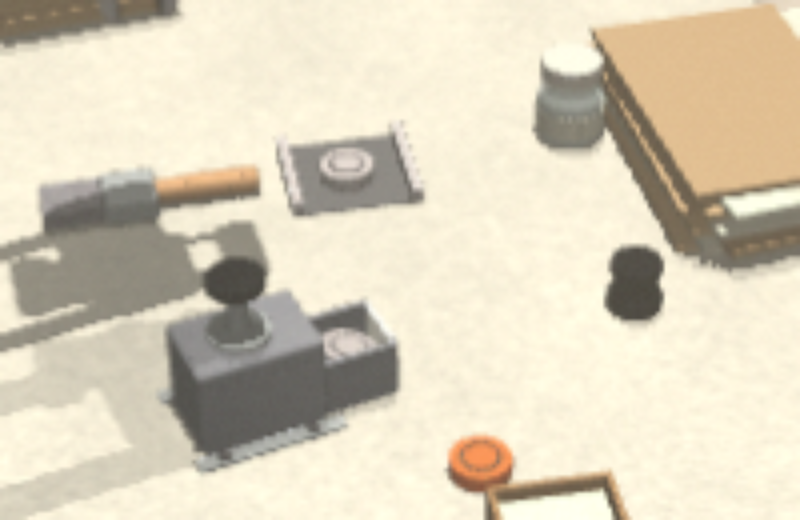

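Run:
```python
from h import *
p=imaging.grab_frame('side');print(px2w(p,306.7,171,.012),manip.get_state()['qvel'])
order.close_job()
```

```text
[0.56281158 0.22565622 0.012     ] [ 0.00020159 -0.0018476  -0.00048999  0.00022408  0.00056688 -0.00086661]
the job is handed in; nothing more can be done
```

The job is done and handed in. I pressed the smaller dispenser's plunger once to its hard stop and let it back up. I then pushed the ejected canister along the table with two slightly open fingertips into the lane.

**Last checks before hand-in, all good:**
- **Canister:** its centre is at about (0.563, 0.226), against a lane centre of about (0.562, 0.228). It lies flat between the rails.
- **Plunger:** the cap top measured 0.112 m, so it is fully up.
- **Magazine:** the last pictures show a canister in place in the magazine and none outside it except the one in the lane. I did not measure the two remaining ones separately.
- **Other things on the table:** the loupe, eraser, brush, cardbox and pencil cup stayed within about 5 mm of where they started. The jar did too, but in the last look only the top camera found it. The orange look-alike also looks unmoved.
- **Robot:** the arm was retracted, at rest and clear of everything. The clock was at about 15 s.

**Disagreements found:**
- **Fingertip height:** the real fingertips sat about 36 mm higher than the reported tool position. The side camera showed it, and contact with the plunger confirmed it. I corrected for this throughout.
- **Detector errors:** in the last pictures the networks gave some wrong answers, such as calling the loupe a canister and the jar lid a canister. In the top picture the gripper partly hid the lane, so I relied on the side picture for the final position.

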